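Put a brooch away under the sliding cover of a jewellery case

ROBOT

A 6-joint arm with a two-finger parallel gripper is mounted at the origin on the work surface. World frame = base frame: x ahead of the robot, y to its left, z up, the work surface at z = 0. Lengths are in mm, angles in rad, forces in N, time in s.
With the tool pointing down it reaches from about 350 to 725 mm from the base axis. Payload 4.3 kg.
Tool frame: the origin (TCP) lies midway between the tips of the shut fingers; the grasp point (between the pads) lies 19 mm behind it; z points along the fingers, y is the line along which they close (so a half turn about z gives the same grasp; the last joint's range is limited). The gripper opens to 85 mm and grips with 20 to 120 N. Pads are 22 mm wide; open, the fingers measure 114 mm over their backs; the gripper's body (76 mm by 85 mm) begins 54 mm behind the grasp point. The pads swing forward as they close: fully open they stand 13 mm farther back than shut.
Start: joints at [1.22, 0.377, 0.081, 1.274, 0, 1.46], TCP at [137.13, 558.446, 231.329] pointing down, gripper open.
Joint ranges: [-2.72, 2.72], [-0.84, 1.66], [-1.02, 1.22], [-1.77, 2.12], [-1.37, 1.28], [-3.14, 3.14]. Speed limits (rad/s): [2.57, 2.57, 3.14, 3.14, 3.14, 3.14].

INTERFACE

Orientations are given as [roll, pitch, yaw] about the fixed x, y, z axes, in that order (R = Rz(yaw) Ry(pitch) Rx(roll)).
In Python, from station import manip gives the robot as it stands.
- The arm moves only by the tool move_arm, never from a script. Its argument "targets" is a list of rows, each an object of numbers: "fingers": the closure, from -1 (fully open) to 1 (shut); "dx", "dy", "dz": the shift along the tool's x, y, z in m; "rx", "ry", "rz": the turn, a rotation vector about the tool's x, y, z in rad. In form: [{"fingers": .., "dx": .., "dy": .., "dz": .., "rx": .., "ry": .., "rz": ..}, ...]. A call has 1 to 10 rows; each row shifts and turns the commanded pose from where the row before left it, along the tool's axes as they then stand; what a row does not reach is not made up. A row lasts 1/8 s, in which the tool goes at most 62.5 mm and 10.7 degrees, less where a joint would pass 70% of its speed; a pose out of reach is approached as far as the arm can. A call with a gripper value outside its range is refused whole. The fingers move at their own pace and stop on an object; "force" is the grip in N (left out, the last holds). Time passes only in rows, so rows that do not move let the fingers close. It gives the time, the measured TCP pose, the force, the opening and the grip force at its end, in the units of the state.
- manip.observe(): the state, without advancing time (a new reading comes with each control period).
- manip.get_image(name): name is "scene" or "side" or "wrist"; returns (picture, depth): 420x560x3 uint8, red, green, blue; 420x560 float32, mm along the optical axis (not along the pixel's ray), 0 where there is no reading.
- manip.camera_model(name): a dict with "camera_matrix" (3x3 intrinsics, pixels), "camera_from_world" (4x4, takes a point from world to camera coordinates). Camera axes: x right, y down, z forward; pixel columns grow to the right and rows downward; lengths in mm; the calibration is good to about 2 mm. A picture is of the moment at which its call begins: read the wrist's pose just before it. camera_model takes no time and is no camera call; for the wrist camera it gives the pose at the moment of the call.
- manip.close_job(): hands the job in; it is judged then, once.
The state is a dict: "time": time; "joint_positions": joint angles; "joint_velocities": joint speeds; "effort": joint torques, N m; "position": TCP position; "orientation": TCP orientation; "ft_force": force on the tool from outside, world axes, zero at the start; "wrist_torque": the same for the moment, N m; "finger_gap": finger opening in mm; "finger_force": force on a finger pad.
Only numpy, scipy, OpenCV 4.12 (cv2) and the standard library are available. Lean on these libraries where they do the work, as an engineer would, in place of code of your own. Each camera call takes 0.05 s, during which the arm holds its last target. There are 200 camera calls.

TASK

Put the long rectangular brooch away in the covered well of the wooden jewellery case. Press lightly on the thin, handleless cover and drag it all the way over to the other end of the case, set the brooch down flat in the well it uncovers (do not drop it in), then drag the cover back until it is fully home over the brooch. The cover and case are light, thin ply that cracks if pressed with more than 15 N, so press no harder than needed, and leave all the other pieces where they are.

Things in the scene. Friction and masses are not known exactly. Their poses are not given: they have to be found in the camera images.
- case: Wooden jewellery case that does not shift, on soft feet 2 to 8 mm high: 260 mm long (its y), 124 mm wide (x), walls 10 mm. Origin: centre of its underside (2 to 8 mm above the bench), z up; rim at z = 41.5 mm. A 10 mm divider (top z = 27 mm) parts it at y = 0 into two blue-lined wells. One thin cover runs along y from well to well; narrow brass strips lie over its long edges.
- well (a point): Centre of the floor of the well where the brooch belongs (covered at the start), 62.5 mm from the case's middle towards its -y. The well is 104 mm (case x) by 115 mm (case y), its floor 8 mm above the case's underside. The case's other, like well lies at +y: open at the start, with two rings in it.
- cover (a joint): How far the cover has slid along the case's +y, in m: 0 = fully home over the well at -y, against its end stop; 0.118 = fully over the other well, against the other stop, with the well at -y fully uncovered. It starts at 0 to 5 mm. It resists sliding with about 4 N and stays where it is left. Its grooves are not quite level: over the whole travel the cover rises or falls, one or the other, by up to 2.1 mm.
- cover_mid (a point): Middle of the cover at groove height, nominally 40 mm above the case's underside. The cover is a plain ply sheet, 98 (case x) x 122 mm (case y), 3 mm thick, no handle or notch; not quite flat, its face lies 0 to 2 mm below this point. It springs down 1 mm per 12 N. Pressed from above at about 7 to 12 N (shut fingers do well) it is carried along; with less the finger may slip.
- brooch: The long rectangular silver brooch with a rectangular green step-cut stone, loose, lying flat on the bench with the stone up; 45 g. Origin: centre of its underside; x along its length, y across it.
- brooch_center (a point): The brooch's centre, 6.5 mm above its underside. The setting is 54 mm (its x) by 32 mm (its y) by 9 mm high, the stone on top 40 x 20 mm, 13 mm high overall. Grip it across the 32 mm, low down.
- round_brooch: Another brooch, to be left alone: a round silver disc of 44 mm diameter, 7 mm high with a blue dome, 12 mm overall. The two brooches may lie in each other's place. Origin: centre of its underside.
- ring0: Plain silver ring lying flat in the case's other well, 23 mm diameter, 6 mm high. Leave alone. Origin: centre of its underside.
- ring1: Plain brass-coloured ring lying flat in the case's other well, 23 mm diameter, 6 mm high. Leave alone. Origin: centre of its underside.
- tub: Clear plastic tub with tube beads, 120 mm diameter, 64 mm high. Leave alone. Origin: centre of its underside.
- jar: Open glass jar, 80 mm diameter, 90 mm high. Leave alone. Origin: centre of its underside.
- cap: Yellow screw cap lying with its hollow side up, 68 mm diameter, 14 mm high. Leave alone. Origin: centre of its underside.
- ring_box: Small grey ring box with its lid standing open, 56 x 56 mm, 75 mm high. Leave alone. Origin: centre of its underside.
- cork_bottle: Small amber bottle with a cork and two pins, 52 mm diameter, 88 mm high. Leave alone. Origin: centre of its underside.
- brush: Toothbrush lying along its x, 190 mm long, 25 mm high at the bristles. Leave alone. Origin: centre of its underside.
Mind the look-alikes: they are no part of the job. Leave any purple look-alike of the brooch alone.

How it is judged (in metres and radians):
On the way, in this order (a step that is already met when the one before it is completed fails the run):
1. the cover is dragged all the way over to the other end of the case (value of joint cover above 0.11 m), for 0.1 s.
2. the brooch lies flat in the uncovered well, let go and at rest (y of brooch_center in the frame of case between -0.12 and -0.005 m and x of brooch_center in the frame of case between -0.052 and 0.052 m and z of brooch_center in the frame of case below 0.0185 m and angle between brooch_center's own z axis and vertical below 0.15 rad and contact force between the fingers and brooch below 0.05 N and linear speed of brooch below 0.02 m/s and value of joint cover above 0.09 m), for 0.2 s.
At the end, for the whole second after the job is handed in: The cover is fully home over its well (within 4 mm of the stop), and the rectangular brooch lies flat (within 0.15 rad) and at rest on the floor of that well, beneath the cover, let go (value of joint cover below 0.004 m and y of brooch_center in the frame of case between -0.12 and -0.005 m and x of brooch_center in the frame of case between -0.052 and 0.052 m and z of brooch_center in the frame of case below 0.0185 m and angle between brooch_center's own z axis and vertical below 0.15 rad and contact force between the fingers and brooch below 0.05 N and linear speed of brooch below 0.02 m/s and velocity of joint cover below 0.01 m/s); the robot touches nothing.
It fails at once if the cover or case is pressed with more than 15 N (the thin ply cracks) (contact force between any of the fingers, the arm and case above 15 N).
It fails at once if the brooch is dropped (falls freely faster than 0.6 m/s, about 18 mm) (contact force between anything else and brooch below 0.02 N and linear speed of brooch above 0.6 m/s).
It fails at once if another piece is moved by more than 20 mm (distance of any of round_brooch, ring0, ring1, tub, jar, cap, ring_box, cork_bottle, brush from where it was at the start of the episode above 0.02 m).
It also fails if it takes over 70 s, if anything falls off the work surface, if the arm or the gripper's body presses on something with over 40 N, if the wrist force passes 120 N, or if a joint passes its speed limit or range.

## Working session

There is one attempt and no reset: what is moved stays moved. The work goes in short steps, Python scripts to look and compute and a tool call to move; the robot and the scene stay as the last step left them, time stands still between calls to the robot, and variables do not carry over. Pictures are saved under pics/ and viewed, at most 10 in all, crops included, and the job is handed in when it is done.

Besides the shell and the picture viewer there is one more tool, called by a JSON object that holds its "api" and its "payload". move_arm: Moves the arm, as the interface text tells. Its arguments: {"type":"object","properties":{"targets":{"type":"array"},"force":{"type":"number"}},"required":["targets"]}

```bash
mkdir -p pics; cat > h.py <<'E'
import numpy as np, cv2
from station import manip
def grab(n):
    m=manip.camera_model(n); im,d=manip.get_image(n); return im,d,m
def cloud(d,m):
    K=m["camera_matrix"]; K=np.array(K); T=np.linalg.inv(np.array(m["camera_from_world"]))
    v,u=np.indices(d.shape); P=np.stack([(u-K[0,2])/K[0,0]*d,(v-K[1,2])/K[1,1]*d,d,np.ones_like(d)],-1)
    return (P@T.T)[...,:3]
def ray(uv,m,z):
    K=np.array(m["camera_matrix"]); T=np.linalg.inv(np.array(m["camera_from_world"]))
    r=T[:3,:3]@np.linalg.solve(K,np.array([uv[0],uv[1],1.])); o=T[:3,3]; return o+r*(z-o[2])/r[2]
def proj(p,m):
    q=np.array(m["camera_from_world"])@np.append(p,1); q=np.array(m["camera_matrix"])@q[:3]; return q[:2]/q[2]
E
python3 - <<'E'
from h import *
for n in("scene","side"):
    im,d,m=grab(n); cv2.imwrite(f"pics/{n}0.png",im[...,::-1]); np.savez(f"{n}0.npz",im=im,d=d)
    print(n,np.linalg.inv(np.array(m["camera_from_world"])).round(2).tolist())
print(manip.observe())
E
```

```text
scene [[-0.73, 0.57, -0.38, 1199.2], [0.68, 0.61, -0.4, 626.29], [0.01, -0.55, -0.84, 1419.87], [0.0, 0.0, 0.0, 1.0]]
side [[0.96, -0.16, 0.25, 358.89], [-0.3, -0.49, 0.82, -817.78], [-0.01, -0.85, -0.52, 582.12], [0.0, 0.0, 0.0, 1.0]]
{'time': 0.1, 'joint_positions': array([1.21968118e+00, 3.78005753e-01, 7.97627973e-02, 1.27442484e+00,
       3.26811299e-06, 1.46050716e+00]), 'joint_velocities': array([ 0.0019442 , -0.00086737,  0.00350165, -0.00041087,  0.00059805,
       -0.00089772]), 'effort': array([ 9.67343767e-04, -4.64697218e+01,  2.70581084e+01,  1.20015704e-02,
       -1.32432147e-04,  1.66552655e-05]), 'position': array([136.92007344, 557.84351687, 230.44661568]), 'orientation': array([-3.13973292e+00, -2.09232631e-04,  2.90076648e+00]), 'ft_force': array([-0.60371608, -0.45067004,  0.38807427]), 'wrist_torque': array([ 0.00961804, -0.01714964,  0.03581483]), 'finger_force': 0.0, 'finger_gap': 85.61743139993563}
```

View pics/scene0.png

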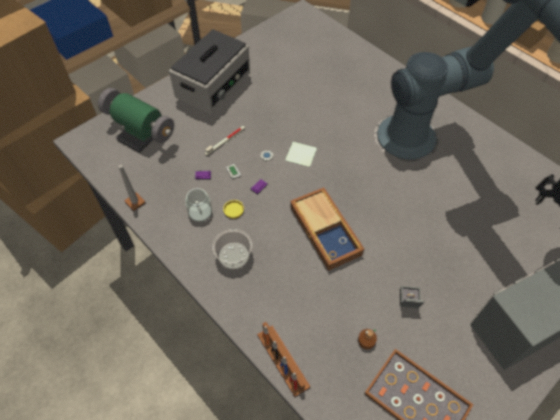

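View pics/side0.png

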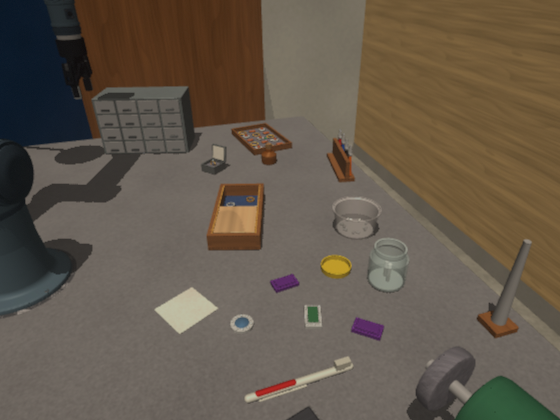

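The scene view shows the case at about (327,227), with its cover on the upper-left end, the green brooch at (233,171), the round brooch at (267,155) and purple look-alikes at (203,175) and (259,186). In the side view the case is at (238,215) and the brooch at (313,316).

```bash
python3 - <<'E'
from h import *
for n,cb,bb in(("scene",(280,180,370,275),(215,155,250,190)),("side",(200,175,275,255),(295,295,335,335))):
    z=np.load(f"{n}0.npz"); im,d=z["im"],z["d"]; m=manip.camera_model(n); P=cloud(d,m)
    u,v=np.meshgrid(np.arange(560),np.arange(420))
    ins=lambda b:(u>=b[0])&(u<b[2])&(v>=b[1])&(v<b[3])
    h=P[...,2]
    tab=np.median(h[ins((bb[0]-20,bb[1]-20,bb[2],bb[3]+10))&(d>0)]); print(n,"table",tab)
    # case by height
    k=ins(cb)&(h>tab+36)&(h<tab+58)&(d>0); q=P[k][:,:2].astype(np.float32)
    print("case rim rect",cv2.minAreaRect(q),k.sum(),np.percentile(h[k],[10,50,90]))
    hsv=cv2.cvtColor(im,cv2.COLOR_RGB2HSV)
    g=ins(bb)&(hsv[...,0]>40)&(hsv[...,0]<90)&(hsv[...,1]>90)
    c=np.argwhere(g)[:,::-1]; print("green px",len(c),c.mean(0),ray(c.mean(0),m,13))
    r=np.array([ray(x,m,13)[:2] for x in c],np.float32); print(cv2.minAreaRect(r))
    s=ins(bb)&(im.min(-1)>130)|g; c=np.argwhere(s)[:,::-1]
    r=np.array([ray(x,m,9)[:2] for x in c],np.float32); print("silver",len(c),cv2.minAreaRect(r),np.median(h[g]))
    cv2.imwrite(f"pics/c_{n}.png",cv2.resize(im[cb[1]-10:cb[3]+10,cb[0]-10:cb[2]+10,::-1],None,fx=5,fy=5))
E
```

```text
scene table 0.7737499283542775
case rim rect ((507.9268798828125, 83.02125549316406), (267.11505126953125, 127.4669189453125), 73.47437286376953) 1786 [38.91905285 42.75860653 46.94510171]
green px 4 [232.75 169.5 ] [ 570.30898856 -299.90213806   13.        ]
((570.6423950195312, -299.55450439453125), (15.07773208618164, 1.9854108095169067), 77.27655029296875)
silver 105 ((569.3154296875, -300.24517822265625), (59.86626434326172, 37.93190002441406), 77.00569152832031) 14.813428691253762
side table -1.435704168568634
case rim rect ((507.3879699707031, 83.88202667236328), (266.25140380859375, 124.42264556884766), 73.26078033447266) 2002 [38.91076879 41.02347992 42.77032475]
green px 122 [312.42622951 313.46721311] [ 569.37817002 -300.59746472   13.        ]
((569.3572387695312, -300.3533630371094), (33.66135025024414, 16.17713737487793), 73.11746215820312)
silver 235 ((569.9411010742188, -301.33056640625), (53.82036590576172, 30.57795524597168), 72.25062561035156) 11.274801153929332
```

```bash
cat >> h.py <<'E'
from scipy.spatial.transform import Rotation as Ro
YC=np.radians(73.4); C=np.array([507.6,83.4]); EY=np.array([np.cos(YC),np.sin(YC)]); EX=np.array([EY[1],-EY[0]])
def case(x,y): return C+EX*x+EY*y
def rel(p,yaw):
    s=manip.observe(); R=Ro.from_euler("xyz",s["orientation"]); T=Ro.from_euler("xyz",[np.pi,0,yaw])
    print("pos",s["position"].round(1),"shift mm (tool)",R.inv().apply(np.array(p)-s["position"]).round(1),"turn",(R.inv()*T).as_rotvec().round(4),"shift in target tool",T.inv().apply(np.array(p)-s["position"]).round(1),"F",s["ft_force"].round(1))
E
python3 -c "
from h import *
p=case(0,-60);print(p);rel([*p,110],YC)"
```

```text
[490.45869796  25.90064553]
pos [136.9 557.8 230.4] shift mm (tool) [-470.2 -432.   121.2] turn [-1.6000e-03  1.3000e-03  1.6197e+00] shift in target tool [-408.8  490.8  120.4] F [-0.6 -0.5  0.4]
```

{"api": "move_arm", "payload": {"targets": [{"fingers":0,"dx":-0.042,"dy":-0.04},{"fingers":1,"dx":-0.042,"dy":-0.04},{"fingers":1,"dx":-0.042,"dy":-0.04},{"fingers":1,"dx":-0.042,"dy":-0.04},{"fingers":1,"dx":-0.042,"dy":-0.04},{"fingers":1,"dx":-0.042,"dy":-0.04},{"fingers":1,"dx":-0.042,"dy":-0.04},{"fingers":1,"dx":-0.042,"dy":-0.04},{"fingers":1,"dx":-0.042,"dy":-0.04},{"fingers":1,"dx":-0.042,"dy":-0.04}], "force": 30}}

```text
invalid input at $.targets[0]: expected keys fingers, dx, dy, dz, rx, ry, rz
```

{"api": "move_arm", "payload": {"targets": [{"fingers":1,"rz":0.16},{"fingers":1,"rz":0.16},{"fingers":1,"rz":0.16},{"fingers":1,"rz":0.16},{"fingers":1,"rz":0.16},{"fingers":1,"rz":0.16},{"fingers":1,"rz":0.16},{"fingers":1,"rz":0.16},{"fingers":1,"rz":0.16},{"fingers":1,"rz":0.16}]}}

```text
invalid input at $.targets[0]: expected keys fingers, dx, dy, dz, rx, ry, rz
```

```bash
python3 -c "
from h import *
p=case(0,-60);print(p);rel([*p,80],YC)"
```

```text
[490.45869796  25.90064553]
pos [136.9 557.8 230.4] shift mm (tool) [-470.2 -432.   151.2] turn [-1.6000e-03  1.3000e-03  1.6197e+00] shift in target tool [-408.8  490.8  150.4] F [-0.6 -0.5  0.4]
```

All keys are required.

{"api": "move_arm", "payload": {"targets": [{"fingers":0,"dx":-0.042,"dy":-0.04,"dz":0,"rx":0,"ry":0,"rz":0},{"fingers":1,"dx":-0.042,"dy":-0.04,"dz":0,"rx":0,"ry":0,"rz":0},{"fingers":1,"dx":-0.042,"dy":-0.04,"dz":0,"rx":0,"ry":0,"rz":0},{"fingers":1,"dx":-0.042,"dy":-0.04,"dz":0,"rx":0,"ry":0,"rz":0},{"fingers":1,"dx":-0.042,"dy":-0.04,"dz":0,"rx":0,"ry":0,"rz":0},{"fingers":1,"dx":-0.042,"dy":-0.04,"dz":0,"rx":0,"ry":0,"rz":0},{"fingers":1,"dx":-0.042,"dy":-0.04,"dz":0,"rx":0,"ry":0,"rz":0},{"fingers":1,"dx":-0.042,"dy":-0.04,"dz":0,"rx":0,"ry":0,"rz":0},{"fingers":1,"dx":-0.042,"dy":-0.04,"dz":0,"rx":0,"ry":0,"rz":0},{"fingers":1,"dx":-0.042,"dy":-0.04,"dz":0,"rx":0,"ry":0,"rz":0}], "force": 30}}

```text
time: 1.35
position: [450.1, 68.1, 231.1]
orientation: [3.141, -0.0, 2.901]
ft_force: [-0.4, 1.2, -0.2]
finger_gap: -0.1
finger_force: 0.0
```

{"api": "move_arm", "payload": {"targets": [{"fingers":1,"dx":0,"dy":0,"dz":0,"rx":0,"ry":0,"rz":0.16},{"fingers":1,"dx":0,"dy":0,"dz":0,"rx":0,"ry":0,"rz":0.16},{"fingers":1,"dx":0,"dy":0,"dz":0,"rx":0,"ry":0,"rz":0.16},{"fingers":1,"dx":0,"dy":0,"dz":0,"rx":0,"ry":0,"rz":0.16},{"fingers":1,"dx":0,"dy":0,"dz":0,"rx":0,"ry":0,"rz":0.16},{"fingers":1,"dx":0,"dy":0,"dz":0,"rx":0,"ry":0,"rz":0.16},{"fingers":1,"dx":0,"dy":0,"dz":0,"rx":0,"ry":0,"rz":0.16},{"fingers":1,"dx":0,"dy":0,"dz":0,"rx":0,"ry":0,"rz":0.16},{"fingers":1,"dx":0,"dy":0,"dz":0,"rx":0,"ry":0,"rz":0.16},{"fingers":1,"dx":0,"dy":0,"dz":0,"rx":0,"ry":0,"rz":0.16}]}}

```text
time: 2.6
position: [449.2, 69.8, 230.9]
orientation: [-3.141, 0.0, 1.295]
ft_force: [-0.3, 0.1, 1.0]
finger_gap: 0.3
finger_force: 0.0
```

```bash
python3 -c "
from h import *
p=case(0,-60);print(p);rel([*p,80],YC)"
```

```text
[490.45869796  25.90064553]
pos [449.2  69.8 230.9] shift mm (tool) [-31.   51.8 150.8] turn [-0.001   0.0002  0.0144] shift in target tool [-30.3  52.1 150.9] F [-0.3  0.1  1. ]
```

{"api": "move_arm", "payload": {"targets": [{"fingers":1,"dx":-0.01,"dy":0.017,"dz":0.02,"rx":0,"ry":0,"rz":0.0144},{"fingers":1,"dx":-0.01,"dy":0.017,"dz":0.03,"rx":0,"ry":0,"rz":0},{"fingers":1,"dx":-0.01,"dy":0.018,"dz":0.02,"rx":0,"ry":0,"rz":0},{"fingers":1,"dx":0,"dy":0,"dz":0,"rx":0,"ry":0,"rz":0},{"fingers":1,"dx":0,"dy":0,"dz":0,"rx":0,"ry":0,"rz":0}]}}

```text
time: 3.22
position: [490.9, 26.9, 161.6]
orientation: [-3.141, -0.0, 1.286]
ft_force: [-0.4, 0.0, -0.1]
finger_gap: 0.4
finger_force: 0.0
```

```bash
python3 -c "
from h import *
im,d,m=grab('wrist');P=cloud(d,m)
cv2.imwrite('pics/w1.png',im[...,::-1]);np.savez('w1.npz',im=im,d=d,P=P)
print(np.linalg.inv(np.array(m['camera_from_world'])).round(2).tolist())
for y in (-110,-90,-60,-30,-10):
    for x in(-57,-30,0,30,57):
        a=[*case(x,y),44]; u=proj(a,m).round().astype(int)
        ok=0<=u[0]<560 and 0<=u[1]<420
        print(x,y,u,P[u[1],u[0]].round(1) if ok else '')
rel([*case(0,-60),60],YC)"
```

```text
[[0.96, -0.27, -0.09, 513.93], [-0.28, -0.91, -0.29, 101.61], [-0.0, 0.3, -0.95, 303.51], [0.0, 0.0, 0.0, 1.0]]
-57 -110 [217 256] [420.9  -5.9  42.6]
-30 -110 [247 256] [447.2 -14.1  41.5]
0 -110 [279 257] [494.1  37.4 168.9]
30 -110 [312 257] [504.7 -32.2  41.1]
57 -110 [342 257] [531.2 -38.8  43.4]
-57 -90 [216 236] [426.8  13.1  42.6]
-30 -90 [246 236] [452.6   5.2  41.7]
0 -90 [280 236] [482.3  -3.1  42.7]
30 -90 [313 237] [510.6 -12.5  42.3]
57 -90 [343 237] [536.5 -19.4  44. ]
-57 -60 [214 204] [435.6  42.2  43.2]
-30 -60 [245 204] [461.   33.9  40.4]
0 -60 [280 205] [490.4  24.8  41.8]
30 -60 [314 205] [519.1  16.   40.7]
57 -60 [345 205] [545.    9.2  43.1]
-57 -30 [212 170] [444.2  70.8  42.8]
-30 -30 [244 170] [469.6  62.8  40.1]
0 -30 [280 170] [499.1  54.4  41.1]
30 -30 [315 171] [527.4  45.3  41.5]
57 -30 [348 171] [553.9  38.   43.9]
-57 -10 [210 146] [449.7  90.1  43.5]
-30 -10 [243 146] [475.4  82.3  41.1]
0 -10 [280 146] [504.8  73.7  41.2]
30 -10 [316 146] [533.4  65.4  42. ]
57 -10 [349 147] [559.1  57.2  43.4]
pos [491.2  27.  162. ] shift mm (tool) [ -1.4  -0.4 102. ] turn [ 0.0004 -0.0004  0.0057] shift in target tool [ -1.3  -0.4 102. ] F [-0.5 -1.   0. ]
```

View pics/w1.png

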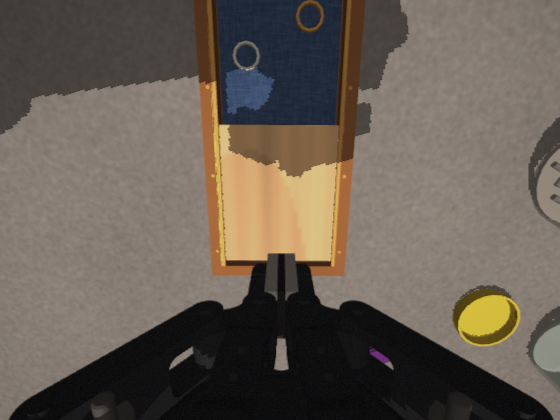

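The picture shows the cover home in the lower part of the case, with its front edge at row 125 and the case centred on column 280, as predicted. The rings lie in the open well at (246,55) and (310,15). The rim is at about 43 mm and the cover face at about 41 mm.

{"api": "move_arm", "payload": {"targets": [{"fingers":1,"dx":-0.001,"dy":0,"dz":0.03,"rx":0,"ry":0,"rz":0.005},{"fingers":1,"dx":0,"dy":0,"dz":0.03,"rx":0,"ry":0,"rz":0},{"fingers":1,"dx":0,"dy":0,"dz":0.03,"rx":0,"ry":0,"rz":0},{"fingers":1,"dx":0,"dy":0,"dz":0.02,"rx":0,"ry":0,"rz":0},{"fingers":1,"dx":0,"dy":0,"dz":0.005,"rx":0,"ry":0,"rz":0},{"fingers":1,"dx":0,"dy":0,"dz":0,"rx":0,"ry":0,"rz":0},{"fingers":1,"dx":0,"dy":0,"dz":0,"rx":0,"ry":0,"rz":0}]}}

```text
time: 4.15
position: [492.1, 25.7, 47.5]
orientation: [3.139, -0.001, 1.282]
ft_force: [0.3, -0.5, 0.4]
finger_gap: 0.1
finger_force: 0.0
```

{"api": "move_arm", "payload": {"targets": [{"fingers":1,"dx":0,"dy":0,"dz":0.001,"rx":0,"ry":0,"rz":0},{"fingers":1,"dx":0,"dy":0,"dz":0,"rx":0,"ry":0,"rz":0}]}}

```text
time: 4.4
position: [491.4, 25.7, 45.7]
orientation: [3.141, -0.0, 1.281]
ft_force: [-0.1, -0.6, -0.6]
finger_gap: 0.1
finger_force: 0.0
```

{"api": "move_arm", "payload": {"targets": [{"fingers":1,"dx":0,"dy":0,"dz":0.001,"rx":0,"ry":0,"rz":0},{"fingers":1,"dx":0,"dy":0,"dz":0.001,"rx":0,"ry":0,"rz":0},{"fingers":1,"dx":0,"dy":0,"dz":0.001,"rx":0,"ry":0,"rz":0},{"fingers":1,"dx":0,"dy":0,"dz":0,"rx":0,"ry":0,"rz":0}]}}

```text
time: 4.9
position: [491.0, 25.7, 42.3]
orientation: [-3.141, -0.0, 1.281]
ft_force: [-0.7, -0.0, 2.5]
finger_gap: -0.1
finger_force: 0.7
```

{"api": "move_arm", "payload": {"targets": [{"fingers":1,"dx":0,"dy":0,"dz":0.0005,"rx":0,"ry":0,"rz":0},{"fingers":1,"dx":0,"dy":0,"dz":0,"rx":0,"ry":0,"rz":0}]}}

```text
time: 5.15
position: [491.0, 25.7, 42.0]
orientation: [3.142, -0.0, 1.281]
ft_force: [-1.7, 0.0, 4.3]
finger_gap: 0.1
finger_force: 2.1
```

{"api": "move_arm", "payload": {"targets": [{"fingers":1,"dx":0,"dy":0,"dz":0.0005,"rx":0,"ry":0,"rz":0},{"fingers":1,"dx":0,"dy":0,"dz":0,"rx":0,"ry":0,"rz":0}]}}

```text
time: 5.4
position: [491.1, 25.7, 41.7]
orientation: [3.141, -0.0, 1.281]
ft_force: [-2.7, 0.3, 7.6]
finger_gap: 0.1
finger_force: 3.6
```

{"api": "move_arm", "payload": {"targets": [{"fingers":1,"dx":0,"dy":0,"dz":0,"rx":0,"ry":0,"rz":0},{"fingers":1,"dx":0,"dy":0,"dz":0,"rx":0,"ry":0,"rz":0}]}}

```text
time: 5.65
position: [491.1, 25.7, 41.7]
orientation: [3.141, -0.0, 1.281]
ft_force: [-2.2, 0.2, 6.1]
finger_gap: 0.0
finger_force: 3.5
```

{"api": "move_arm", "payload": {"targets": [{"fingers":1,"dx":0,"dy":0,"dz":0.0004,"rx":0,"ry":0,"rz":0},{"fingers":1,"dx":0.003,"dy":0,"dz":0,"rx":0,"ry":0,"rz":0},{"fingers":1,"dx":0.005,"dy":0,"dz":0,"rx":0,"ry":0,"rz":0},{"fingers":1,"dx":0.005,"dy":0,"dz":0,"rx":0,"ry":0,"rz":0}]}}

```text
time: 6.15
position: [494.5, 37.2, 41.5]
orientation: [3.141, 0.003, 1.281]
ft_force: [-3.0, -3.6, 9.6]
finger_gap: 0.4
finger_force: 4.6
```

{"api": "move_arm", "payload": {"targets": [{"fingers":1,"dx":0.003,"dy":0,"dz":0,"rx":0,"ry":0,"rz":0},{"fingers":1,"dx":0,"dy":0,"dz":0,"rx":0,"ry":0,"rz":0}]}}

```text
time: 6.4
position: [495.5, 40.4, 41.5]
orientation: [3.141, 0.002, 1.281]
ft_force: [-3.2, -1.7, 10.0]
finger_gap: 0.1
finger_force: 4.5
```

{"api": "move_arm", "payload": {"targets": [{"fingers":1,"dx":0.005,"dy":0,"dz":-0.0002,"rx":0,"ry":0,"rz":0},{"fingers":1,"dx":0.005,"dy":0,"dz":0,"rx":0,"ry":0,"rz":0},{"fingers":1,"dx":0.005,"dy":0,"dz":0,"rx":0,"ry":0,"rz":0}]}}

```text
time: 6.78
position: [499.7, 54.4, 41.6]
orientation: [3.141, 0.003, 1.281]
ft_force: [-2.8, -3.5, 7.8]
finger_gap: -0.1
finger_force: 4.0
```

```bash
cat >> h.py <<'E'
def edge():
    s=manip.observe(); im,d,m=grab('wrist'); hs=cv2.cvtColor(im,cv2.COLOR_RGB2HSV)
    out=[]
    for x in(-35,-20,20,35):
        col=[]
        for y in np.arange(-118,118,1.):
            u,v=proj([*case(x,y),41],m).round().astype(int)
            col.append(tuple(int(a) for a in im[v,u]) if 0<=u<560 and 0<=v<420 else (0,0,0))
        c=np.array(col); w=(c[:,0]>c[:,2]+15)  # wood vs blue lining
        e=[(int(y),bool(b)) for y,a,b in zip(np.arange(-117,118),w[:-1],w[1:]) if a!=b]; out.append(e)
    f=s['ft_force']; q=s['position'][:2]-C
    print('tool case xy',(q@EX).round(1),(q@EY).round(1),'F along y,x',(f[:2]@EY).round(1),(f[:2]@EX).round(1),'z',f[2].round(1)); print(out)
    return im
E
python3 -c "
from h import *
edge()"
```

```text
tool case xy 0.7 -30.1 F along y,x -4.1 -1.6 z 7.8
[[(-49, True), (38, False)], [(-51, True), (38, False), (52, True), (54, False), (67, True), (68, False)], [(-46, True), (38, False), (75, True), (78, False)], [(-49, True), (38, False)]]
```

{"api": "move_arm", "payload": {"targets": [{"fingers":1,"dx":0.005,"dy":0,"dz":0.0001,"rx":0,"ry":0,"rz":0},{"fingers":1,"dx":0.005,"dy":0,"dz":0,"rx":0,"ry":0,"rz":0},{"fingers":1,"dx":0.005,"dy":0,"dz":0,"rx":0,"ry":0,"rz":0},{"fingers":1,"dx":0.005,"dy":0,"dz":0,"rx":0,"ry":0,"rz":0}]}}

```text
time: 7.32
position: [505.4, 73.6, 41.5]
orientation: [3.141, 0.003, 1.281]
ft_force: [-2.2, -3.2, 8.4]
finger_gap: 0.1
finger_force: 4.0
```

{"api": "move_arm", "payload": {"targets": [{"fingers":1,"dx":0.005,"dy":0,"dz":0.0001,"rx":0,"ry":0,"rz":0},{"fingers":1,"dx":0.005,"dy":0,"dz":0,"rx":0,"ry":0,"rz":0},{"fingers":1,"dx":0.005,"dy":0,"dz":0,"rx":0,"ry":0,"rz":0},{"fingers":1,"dx":0.005,"dy":0,"dz":0,"rx":0,"ry":0,"rz":0}]}}

```text
time: 7.82
position: [511.1, 92.8, 41.4]
orientation: [3.141, 0.002, 1.281]
ft_force: [-3.8, -3.4, 7.4]
finger_gap: 0.0
finger_force: 4.0
```

{"api": "move_arm", "payload": {"targets": [{"fingers":1,"dx":0.005,"dy":0,"dz":0.0001,"rx":0,"ry":0,"rz":0},{"fingers":1,"dx":0.005,"dy":0,"dz":0,"rx":0,"ry":0,"rz":0},{"fingers":1,"dx":0.005,"dy":0,"dz":0,"rx":0,"ry":0,"rz":0},{"fingers":1,"dx":0.005,"dy":0,"dz":0,"rx":0,"ry":0,"rz":0}]}}

```text
time: 8.32
position: [516.9, 112.0, 41.3]
orientation: [3.141, 0.002, 1.281]
ft_force: [-3.2, -4.1, 8.2]
finger_gap: 0.1
finger_force: 4.0
```

```bash
python3 -c "
from h import *
edge()"
```

```text
tool case xy 0.7 30.0 F along y,x -4.8 -2.0 z 8.2
[[(12, True), (98, False), (117, True)], [(10, True), (98, False), (117, True)], [(15, True), (98, False), (102, True), (104, False), (116, True)], [(11, True), (98, False), (116, True)]]
```

{"api": "move_arm", "payload": {"targets": [{"fingers":1,"dx":0.005,"dy":0,"dz":0.0001,"rx":0,"ry":0,"rz":0},{"fingers":1,"dx":0.005,"dy":0,"dz":0,"rx":0,"ry":0,"rz":0},{"fingers":1,"dx":0.004,"dy":0,"dz":0,"rx":0,"ry":0,"rz":0},{"fingers":1,"dx":0.002,"dy":0,"dz":0,"rx":0,"ry":0,"rz":0}]}}

```text
time: 8.88
position: [521.5, 127.4, 41.3]
orientation: [3.141, 0.002, 1.281]
ft_force: [-3.5, -3.3, 6.9]
finger_gap: -0.3
finger_force: 4.1
```

{"api": "move_arm", "payload": {"targets": [{"fingers":1,"dx":0.0015,"dy":0,"dz":0,"rx":0,"ry":0,"rz":0},{"fingers":1,"dx":0.0015,"dy":0,"dz":0,"rx":0,"ry":0,"rz":0}]}}

```text
time: 9.12
position: [522.3, 130.1, 41.2]
orientation: [3.141, 0.002, 1.281]
ft_force: [-1.8, -4.1, 8.1]
finger_gap: 0.1
finger_force: 4.1
```

```bash
python3 -c "
from h import *
edge()"
```

```text
tool case xy 0.8 49.0 F along y,x -4.5 -0.5 z 8.1
[[(31, True), (117, False)], [(29, True), (117, False)], [(34, True), (117, False)], [(30, True), (117, False)]]
```

{"api": "move_arm", "payload": {"targets": [{"fingers":1,"dx":0.0015,"dy":0,"dz":0,"rx":0,"ry":0,"rz":0},{"fingers":1,"dx":0.0015,"dy":0,"dz":0,"rx":0,"ry":0,"rz":0}]}}

```text
time: 9.43
position: [523.1, 133.0, 41.2]
orientation: [3.141, 0.002, 1.281]
ft_force: [-3.6, -3.1, 8.0]
finger_gap: -0.2
finger_force: 4.0
```

{"api": "move_arm", "payload": {"targets": [{"fingers":1,"dx":0.001,"dy":0,"dz":0,"rx":0,"ry":0,"rz":0},{"fingers":1,"dx":0.001,"dy":0,"dz":0,"rx":0,"ry":0,"rz":0}]}}

```text
time: 9.68
position: [523.5, 134.3, 41.2]
orientation: [3.141, 0.004, 1.281]
ft_force: [-3.5, -6.7, 8.2]
finger_gap: -0.1
finger_force: 4.3
```

{"api": "move_arm", "payload": {"targets": [{"fingers":1,"dx":0,"dy":0,"dz":-0.005,"rx":0,"ry":0,"rz":0},{"fingers":1,"dx":0,"dy":0,"dz":-0.045,"rx":0,"ry":0,"rz":0},{"fingers":1,"dx":0,"dy":0,"dz":-0.05,"rx":0,"ry":0,"rz":0},{"fingers":0,"dx":0,"dy":0,"dz":-0.01,"rx":0,"ry":0,"rz":0}]}}

```text
time: 10.18
position: [526.6, 136.5, 154.3]
orientation: [3.135, -0.003, 1.282]
ft_force: [-0.7, -0.7, 0.3]
finger_gap: 17.1
finger_force: 0.0
```

```bash
python3 -c "
from h import *
edge(); rel([569.6,-300.5,150],np.radians(72.8))"
```

```text
tool case xy 3.0 56.3 F along y,x -0.8 -0.4 z 0.3
[[(0, True)], [(-114, True), (-89, False), (11, True)], [(-117, True), (-89, False), (-2, True)], [(1, True)]]
pos [526.1 136.4 153.8] shift mm (tool) [-406.4  166.3    3.4] turn [ 0.0051 -0.0029  0.011 ] shift in target tool [-404.5  170.8    3.8] F [-0.3  0.4 -0.1]
```

{"api": "move_arm", "payload": {"targets": [{"fingers":0,"dx":-0.0505,"dy":0.0205,"dz":0,"rx":0,"ry":0,"rz":0},{"fingers":0,"dx":-0.0505,"dy":0.0205,"dz":0,"rx":0,"ry":0,"rz":0},{"fingers":0,"dx":-0.0505,"dy":0.0205,"dz":0,"rx":0,"ry":0,"rz":0},{"fingers":0,"dx":-0.0505,"dy":0.0205,"dz":0,"rx":0,"ry":0,"rz":0},{"fingers":0,"dx":-0.0505,"dy":0.0205,"dz":0,"rx":0,"ry":0,"rz":0},{"fingers":0,"dx":-0.0505,"dy":0.0205,"dz":0,"rx":0,"ry":0,"rz":0},{"fingers":0,"dx":-0.0505,"dy":0.0205,"dz":0,"rx":0,"ry":0,"rz":0},{"fingers":-0.3,"dx":-0.0505,"dy":0.0205,"dz":0,"rx":0,"ry":0,"rz":0},{"fingers":-0.3,"dx":0,"dy":0,"dz":0,"rx":0,"ry":0,"rz":0.01},{"fingers":-0.3,"dx":0,"dy":0,"dz":0,"rx":0,"ry":0,"rz":0}]}}

```text
time: 11.48
position: [564.8, -297.2, 148.8]
orientation: [-3.139, -0.002, 1.271]
ft_force: [0.8, 0.1, -0.0]
finger_gap: 54.8
finger_force: 0.0
```

```bash
python3 -c "
from h import *
im,d,m=grab('wrist'); cv2.imwrite('pics/w2.png',im[...,::-1])
hsv=cv2.cvtColor(im,cv2.COLOR_RGB2HSV)
c=proj([569.6,-300.5,13],m); print(c)
g=((hsv[...,0]>40)&(hsv[...,0]<95)&(hsv[...,1]>90)&(hsv[...,2]>25)).astype(np.uint8)
cs,_=cv2.findContours(g,0,2)
for k in cs:
    if cv2.contourArea(k)>150:
        r=np.array([ray(p[0],m,13)[:2] for p in k],np.float32); print(k.mean((0,1)),cv2.minAreaRect(r))
rel([569.6,-300.5,150],np.radians(72.8))"
```

```text
[286.16765447 199.67099417]
pos [ 565.1 -296.6  149.3] shift mm (tool) [-2.4  5.5 -0.7] turn [-0.0026 -0.0015  0.0018] shift in target tool [-2.4  5.5 -0.7] F [-0.4 -0.5  0. ]
```

View pics/w2.png

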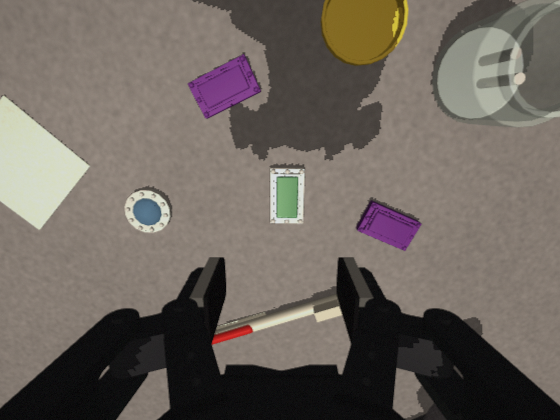

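The green brooch is at about (287,196), with its length along the image column and the fingers centred at column 281. The purple look-alikes at (225,85) and (390,225) are clear of the fingers.

```bash
python3 -c "
from h import *
im,d,m=grab('wrist')
hsv=cv2.cvtColor(im,cv2.COLOR_RGB2HSV)
g=((hsv[...,0]>40)&(hsv[...,0]<95)&(hsv[...,1]>60)).astype(np.uint8); g[:160]=0;g[235:]=0;g[:,:255]=0;g[:,320:]=0
s=((hsv[...,2]>150)|(g>0)).astype(np.uint8); s[:155]=0;s[235:]=0;s[:,:250]=0;s[:,325:]=0
P=cloud(d,m)
for n,k,z in(('g',g,13),('s',s,9)):
    c=np.argwhere(k>0)[:,::-1]; r=np.array([ray(p,m,z)[:2] for p in c],np.float32); print(n,len(c),c.mean(0),r.mean(0),cv2.minAreaRect(r),np.median(P[...,2][k>0]))
p=r.mean(0); rel([*p,30],np.radians(72.8))"
```

```text
g 817 [286.70991432 197.19094247] [ 570.9393  -298.07416] ((571.1288452148438, -298.2366027832031), (38.3972282409668, 18.414533615112305), 72.65957641601562) 12.197480414689323
s 1847 [286.64861938 196.85056849] [ 570.6821  -298.93686] ((573.4835205078125, -299.9627990722656), (53.48918914794922, 62.417118072509766), 72.90328216552734) 10.740127485705386
pos [ 565.3 -296.3  149.7] shift mm (tool) [ -1.    6.2 119.7] turn [-0.002  -0.0011  0.0023] shift in target tool [ -0.9   5.9 119.7] F [ 0.1  0.1 -1.1]
```

{"api": "move_arm", "payload": {"targets": [{"fingers":-0.3,"dx":-0.001,"dy":0.006,"dz":0.03,"rx":-0.002,"ry":-0.001,"rz":0.002},{"fingers":-0.3,"dx":0,"dy":0,"dz":0.04,"rx":0,"ry":0,"rz":0},{"fingers":-0.3,"dx":0,"dy":0,"dz":0.035,"rx":0,"ry":0,"rz":0},{"fingers":-0.3,"dx":0,"dy":0,"dz":0.015,"rx":0,"ry":0,"rz":0},{"fingers":-0.3,"dx":0,"dy":0,"dz":0,"rx":0,"ry":0,"rz":0},{"fingers":-0.3,"dx":0,"dy":0,"dz":0,"rx":0,"ry":0,"rz":0}]}}

```text
time: 12.32
position: [572.5, -301.3, 32.4]
orientation: [3.137, 0.002, 1.27]
ft_force: [-0.2, -0.2, 1.7]
finger_gap: 56.0
finger_force: 0.0
```

```bash
python3 -c "
from h import *
rel([570.5,-299,2.3],np.radians(72.8))
im,d,m=grab('wrist'); cv2.imwrite('pics/w3.png',im[...,::-1])"
```

```text
pos [ 572.5 -301.3   32.4] shift mm (tool) [ 1.6 -2.8 30.1] turn [ 0.0047  0.0017 -0.0007] shift in target tool [ 1.6 -2.6 30.1] F [-0.2 -0.2  1.7]
```

View pics/w3.png

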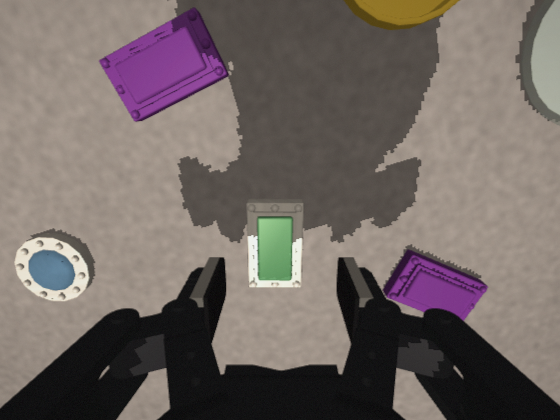

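The fingers are centred at column 281 and the brooch at column 275 (rows 200–287), about 3 mm to the left, which agrees with the computed shift. The purple piece, about 60 mm out, is clear.

{"api": "move_arm", "payload": {"targets": [{"fingers":-0.3,"dx":0.0015,"dy":-0.0028,"dz":0.01,"rx":0.004,"ry":0.001,"rz":0},{"fingers":-0.3,"dx":0,"dy":0,"dz":0.01,"rx":0,"ry":0,"rz":0},{"fingers":-0.3,"dx":0,"dy":0,"dz":0.006,"rx":0,"ry":0,"rz":0},{"fingers":-0.3,"dx":0,"dy":0,"dz":0,"rx":0,"ry":0,"rz":0},{"fingers":-0.3,"dx":0,"dy":0,"dz":0,"rx":0,"ry":0,"rz":0}]}}

```text
time: 13.0
position: [569.2, -298.8, 4.7]
orientation: [-3.14, -0.0, 1.269]
ft_force: [-0.6, -0.8, 0.3]
finger_gap: 55.4
finger_force: 0.0
```

```bash
python3 -c "
from h import *
rel([570.5,-299,2.3],np.radians(72.8))"
```

```text
pos [ 569.2 -298.8    4.7] shift mm (tool) [0.2 1.3 2.4] turn [-0.0019 -0.0001 -0.0013] shift in target tool [0.2 1.3 2.4] F [-0.6 -0.8  0.3]
```

{"api": "move_arm", "payload": {"targets": [{"fingers":-0.3,"dx":0,"dy":0.001,"dz":0.0025,"rx":0,"ry":0,"rz":0},{"fingers":0.3,"dx":0,"dy":0,"dz":0,"rx":0,"ry":0,"rz":0},{"fingers":0.6,"dx":0,"dy":0,"dz":0,"rx":0,"ry":0,"rz":0},{"fingers":1,"dx":0,"dy":0,"dz":0,"rx":0,"ry":0,"rz":0},{"fingers":1,"dx":0,"dy":0,"dz":0,"rx":0,"ry":0,"rz":0},{"fingers":1,"dx":0,"dy":0,"dz":0,"rx":0,"ry":0,"rz":0}], "force": 30}}

```text
time: 13.75
position: [570.3, -299.1, 2.4]
orientation: [-3.14, 0.0, 1.269]
ft_force: [0.9, -0.4, 1.5]
finger_gap: 31.0
finger_force: 29.9
```

{"api": "move_arm", "payload": {"targets": [{"fingers":1,"dx":0,"dy":0,"dz":-0.01,"rx":0,"ry":0,"rz":0},{"fingers":1,"dx":0,"dy":0,"dz":-0.03,"rx":0,"ry":0,"rz":0},{"fingers":1,"dx":0,"dy":0,"dz":-0.04,"rx":0,"ry":0,"rz":0},{"fingers":1,"dx":0,"dy":0,"dz":-0.04,"rx":0,"ry":0,"rz":0},{"fingers":1,"dx":0,"dy":0,"dz":-0.03,"rx":0,"ry":0,"rz":0},{"fingers":1,"dx":0,"dy":0,"dz":0,"rx":0,"ry":0,"rz":0}]}}

```text
time: 14.5
position: [572.1, -300.2, 155.7]
orientation: [3.138, 0.002, 1.269]
ft_force: [-0.2, -0.3, -0.9]
finger_gap: 31.1
finger_force: 29.9
```

```bash
python3 -c "
from h import *
rel([*case(0,-62),150],YC)
im,d,m=grab('wrist'); cv2.imwrite('pics/w4.png',im[180:330,160:400,::-1])"
```

```text
pos [ 572.1 -300.2  155.7] shift mm (tool) [ 285.2 -174.8    4.5] turn [ 0.004   0.0017 -0.0116] shift in target tool [ 287.2 -171.4    5.7] F [-0.2 -0.3 -0.9]
```

View pics/w4.png

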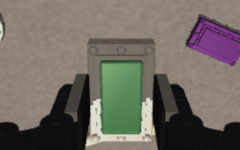

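The brooch is held level between the fingers, in the middle of the crop.

{"api": "move_arm", "payload": {"targets": [{"fingers":1,"dx":0.041,"dy":-0.025,"dz":0,"rx":0.002,"ry":0,"rz":-0.0116},{"fingers":1,"dx":0.041,"dy":-0.0245,"dz":0,"rx":0,"ry":0,"rz":0},{"fingers":1,"dx":0.041,"dy":-0.0245,"dz":0,"rx":0,"ry":0,"rz":0},{"fingers":1,"dx":0.041,"dy":-0.0245,"dz":0,"rx":0,"ry":0,"rz":0},{"fingers":1,"dx":0.041,"dy":-0.0245,"dz":0,"rx":0,"ry":0,"rz":0},{"fingers":1,"dx":0.041,"dy":-0.0245,"dz":0,"rx":0,"ry":0,"rz":0},{"fingers":1,"dx":0.041,"dy":-0.0245,"dz":0,"rx":0,"ry":0,"rz":0},{"fingers":1,"dx":0,"dy":0,"dz":0,"rx":0,"ry":0,"rz":0},{"fingers":1,"dx":0,"dy":0,"dz":0,"rx":0,"ry":0,"rz":0}]}}

```text
time: 15.68
position: [487.3, 25.0, 151.7]
orientation: [-3.136, 0.001, 1.281]
ft_force: [-0.2, 0.8, -0.4]
finger_gap: 30.9
finger_force: 29.9
```

```bash
python3 -c "
from h import *
rel([*case(0,-62),60],YC)
im,d,m=grab('wrist'); cv2.imwrite('pics/w5.png',im[...,::-1])"
```

```text
pos [487.3  25.  151.7] shift mm (tool) [-0.2  3.3 91.7] turn [-0.0057  0.0008  0.0002] shift in target tool [-0.3  2.7 91.7] F [-0.2  0.8 -0.4]
```

View pics/w5.png

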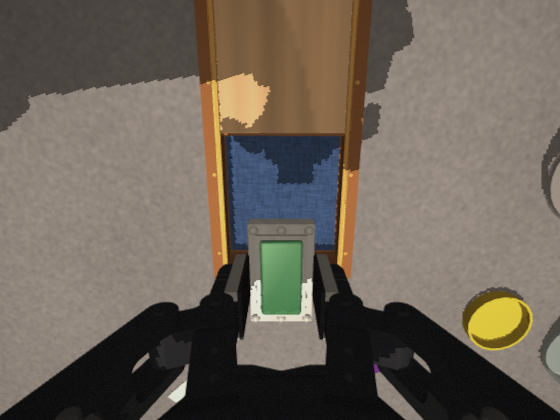

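The cover is over the far well, with its edge at row 133. The -y well below it is open and the held brooch is lined up over it.

{"api": "move_arm", "payload": {"targets": [{"fingers":1,"dx":0,"dy":0.003,"dz":0.03,"rx":-0.003,"ry":0,"rz":0},{"fingers":1,"dx":0,"dy":0,"dz":0.04,"rx":0,"ry":0,"rz":0},{"fingers":1,"dx":0,"dy":0,"dz":0.03,"rx":0,"ry":0,"rz":0},{"fingers":1,"dx":0,"dy":0,"dz":0.02,"rx":0,"ry":0,"rz":0},{"fingers":1,"dx":0,"dy":0,"dz":0.01,"rx":0,"ry":0,"rz":0},{"fingers":1,"dx":0,"dy":0,"dz":0,"rx":0,"ry":0,"rz":0},{"fingers":1,"dx":0,"dy":0,"dz":0,"rx":0,"ry":0,"rz":0}]}}

```text
time: 16.6
position: [491.7, 24.0, 23.6]
orientation: [3.141, -0.0, 1.28]
ft_force: [-0.1, 0.8, -0.6]
finger_gap: 31.0
finger_force: 29.9
```

{"api": "move_arm", "payload": {"targets": [{"fingers":1,"dx":0,"dy":0,"dz":0.002,"rx":0,"ry":0,"rz":0},{"fingers":1,"dx":0,"dy":0,"dz":0,"rx":0,"ry":0,"rz":0}]}}

```text
time: 16.85
position: [491.1, 24.5, 21.2]
orientation: [-3.141, -0.0, 1.281]
ft_force: [-0.4, -0.4, -0.3]
finger_gap: 31.2
finger_force: 29.9
```

{"api": "move_arm", "payload": {"targets": [{"fingers":1,"dx":0,"dy":0,"dz":0.002,"rx":0,"ry":0,"rz":0},{"fingers":1,"dx":0,"dy":0,"dz":0.002,"rx":0,"ry":0,"rz":0},{"fingers":1,"dx":0,"dy":0,"dz":0.001,"rx":0,"ry":0,"rz":0},{"fingers":1,"dx":0,"dy":0,"dz":0,"rx":0,"ry":0,"rz":0}]}}

```text
time: 17.35
position: [490.5, 24.5, 15.6]
orientation: [-3.14, -0.0, 1.281]
ft_force: [0.3, -0.1, -0.5]
finger_gap: 31.3
finger_force: 29.9
```

{"api": "move_arm", "payload": {"targets": [{"fingers":1,"dx":0,"dy":0,"dz":0.001,"rx":0,"ry":0,"rz":0},{"fingers":1,"dx":0,"dy":0,"dz":0,"rx":0,"ry":0,"rz":0}]}}

```text
time: 17.6
position: [490.7, 24.4, 14.8]
orientation: [-3.141, -0.0, 1.281]
ft_force: [-0.3, -0.2, -0.7]
finger_gap: 31.1
finger_force: 29.9
```

{"api": "move_arm", "payload": {"targets": [{"fingers":1,"dx":0,"dy":0,"dz":0.0008,"rx":0,"ry":0,"rz":0},{"fingers":1,"dx":0,"dy":0,"dz":0,"rx":0,"ry":0,"rz":0}]}}

```text
time: 17.85
position: [490.7, 24.4, 14.0]
orientation: [-3.141, -0.0, 1.281]
ft_force: [-0.5, 0.2, -0.1]
finger_gap: 30.8
finger_force: 29.9
```

{"api": "move_arm", "payload": {"targets": [{"fingers":1,"dx":0,"dy":0,"dz":0.0006,"rx":0,"ry":0,"rz":0},{"fingers":1,"dx":0,"dy":0,"dz":0,"rx":0,"ry":0,"rz":0}]}}

```text
time: 18.1
position: [490.7, 24.5, 13.4]
orientation: [-3.14, -0.0, 1.281]
ft_force: [0.2, -0.5, -0.7]
finger_gap: 31.1
finger_force: 29.9
```

{"api": "move_arm", "payload": {"targets": [{"fingers":1,"dx":0,"dy":0,"dz":0.0005,"rx":0,"ry":0,"rz":0},{"fingers":1,"dx":0,"dy":0,"dz":0,"rx":0,"ry":0,"rz":0}]}}

```text
time: 18.35
position: [490.7, 24.4, 12.9]
orientation: [-3.141, -0.0, 1.281]
ft_force: [0.8, 0.4, -0.1]
finger_gap: 30.6
finger_force: 29.9
```

{"api": "move_arm", "payload": {"targets": [{"fingers":1,"dx":0,"dy":0,"dz":0.0005,"rx":0,"ry":0,"rz":0},{"fingers":1,"dx":0,"dy":0,"dz":0,"rx":0,"ry":0,"rz":0}]}}

```text
time: 18.6
position: [490.8, 24.4, 12.7]
orientation: [-3.141, -0.0, 1.281]
ft_force: [-1.3, -0.6, 3.1]
finger_gap: 30.9
finger_force: 30.3
```

{"api": "move_arm", "payload": {"targets": [{"fingers":1,"dx":0,"dy":0,"dz":0.0004,"rx":0,"ry":0,"rz":0},{"fingers":1,"dx":0,"dy":0,"dz":0,"rx":0,"ry":0,"rz":0}]}}

```text
time: 18.85
position: [490.8, 24.5, 12.6]
orientation: [-3.141, -0.0, 1.281]
ft_force: [-2.4, -0.6, 7.7]
finger_gap: 30.9
finger_force: 30.7
```

On the floor. Back off slightly, open modestly, then lift.

{"api": "move_arm", "payload": {"targets": [{"fingers":1,"dx":0,"dy":0,"dz":-0.0005,"rx":0,"ry":0,"rz":0},{"fingers":0.2,"dx":0,"dy":0,"dz":0,"rx":0,"ry":0,"rz":0},{"fingers":-0.1,"dx":0,"dy":0,"dz":0,"rx":0,"ry":0,"rz":0},{"fingers":-0.15,"dx":0,"dy":0,"dz":0,"rx":0,"ry":0,"rz":0},{"fingers":-0.15,"dx":0,"dy":0,"dz":0,"rx":0,"ry":0,"rz":0}]}}

```text
time: 19.48
position: [490.7, 24.5, 12.4]
orientation: [-3.14, -0.0, 1.281]
ft_force: [1.4, 0.1, -0.0]
finger_gap: 49.0
finger_force: 0.0
```

{"api": "move_arm", "payload": {"targets": [{"fingers":-0.15,"dx":0,"dy":0,"dz":-0.005,"rx":0,"ry":0,"rz":0},{"fingers":-0.15,"dx":0,"dy":0,"dz":-0.02,"rx":0,"ry":0,"rz":0},{"fingers":-0.15,"dx":0,"dy":0,"dz":-0.04,"rx":0,"ry":0,"rz":0},{"fingers":-0.15,"dx":0,"dy":0,"dz":-0.05,"rx":0,"ry":0,"rz":0},{"fingers":-0.15,"dx":0,"dy":0,"dz":-0.03,"rx":0,"ry":0,"rz":0},{"fingers":-0.15,"dx":0,"dy":0,"dz":0,"rx":0,"ry":0,"rz":0}]}}

```text
time: 20.23
position: [493.2, 24.2, 160.6]
orientation: [3.136, -0.001, 1.281]
ft_force: [-0.4, -0.2, -0.2]
finger_gap: 49.0
finger_force: 0.0
```

```bash
python3 -c "
from h import *
rel([*case(0,57),60],YC)
im,d,m=grab('wrist'); cv2.imwrite('pics/w6.png',im[...,::-1])"
```

```text
pos [493.2  24.2 160.6] shift mm (tool) [117.7  -3.6 100.7] turn [ 0.0052 -0.0015  0.    ] shift in target tool [117.8  -3.1 100.6] F [-0.4 -0.2 -0.2]
```

View pics/w6.png

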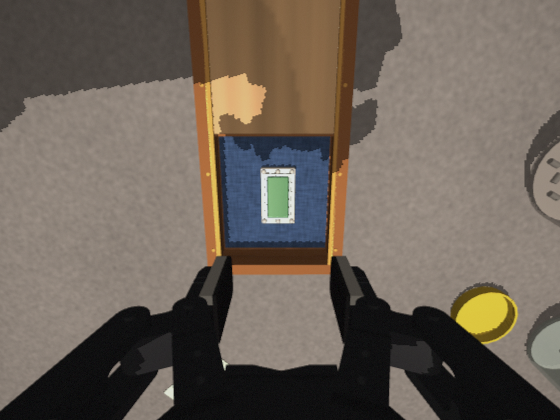

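The brooch lies flat in the middle of the open well, at (278,196). Next is to drag the cover back.

{"api": "move_arm", "payload": {"targets": [{"fingers":1,"dx":0.03,"dy":-0.002,"dz":0,"rx":0.003,"ry":0,"rz":0},{"fingers":1,"dx":0.04,"dy":0,"dz":0,"rx":0,"ry":0,"rz":0},{"fingers":1,"dx":0.035,"dy":0,"dz":0.01,"rx":0,"ry":0,"rz":0},{"fingers":1,"dx":0.013,"dy":0,"dz":0.03,"rx":0,"ry":0,"rz":0},{"fingers":1,"dx":0,"dy":0,"dz":0.04,"rx":0,"ry":0,"rz":0},{"fingers":1,"dx":0,"dy":0,"dz":0.02,"rx":0,"ry":0,"rz":0},{"fingers":1,"dx":0,"dy":0,"dz":0.01,"rx":0,"ry":0,"rz":0},{"fingers":1,"dx":0,"dy":0,"dz":0,"rx":0,"ry":0,"rz":0},{"fingers":1,"dx":0,"dy":0,"dz":0,"rx":0,"ry":0,"rz":0}]}}

```text
time: 21.4
position: [522.9, 138.2, 48.3]
orientation: [-3.139, -0.001, 1.281]
ft_force: [0.1, 0.9, -0.2]
finger_gap: 0.2
finger_force: 0.0
```

```bash
python3 -c "
from h import *
rel([*case(0,57),41.8],YC)"
```

```text
pos [522.9 138.2  48.3] shift mm (tool) [0.1 1.  6.5] turn [-0.0027 -0.0007 -0.0002] shift in target tool [0.1 1.  6.5] F [ 0.1  0.9 -0.2]
```

{"api": "move_arm", "payload": {"targets": [{"fingers":1,"dx":0,"dy":0.0005,"dz":0.003,"rx":0,"ry":0,"rz":0},{"fingers":1,"dx":0,"dy":0,"dz":0.001,"rx":0,"ry":0,"rz":0},{"fingers":1,"dx":0,"dy":0,"dz":0.001,"rx":0,"ry":0,"rz":0},{"fingers":1,"dx":0,"dy":0,"dz":0,"rx":0,"ry":0,"rz":0},{"fingers":1,"dx":0,"dy":0,"dz":0,"rx":0,"ry":0,"rz":0}]}}

```text
time: 22.02
position: [522.7, 138.1, 42.6]
orientation: [-3.138, -0.0, 1.281]
ft_force: [-0.3, -0.4, 0.1]
finger_gap: -0.3
finger_force: 0.0
```

{"api": "move_arm", "payload": {"targets": [{"fingers":1,"dx":0,"dy":0,"dz":0.0006,"rx":0,"ry":0,"rz":0},{"fingers":1,"dx":0,"dy":0,"dz":0,"rx":0,"ry":0,"rz":0}]}}

```text
time: 22.28
position: [522.8, 138.1, 42.0]
orientation: [-3.138, -0.0, 1.281]
ft_force: [0.2, 0.1, 1.0]
finger_gap: -0.2
finger_force: 0.3
```

{"api": "move_arm", "payload": {"targets": [{"fingers":1,"dx":0,"dy":0,"dz":0.0007,"rx":0,"ry":0,"rz":0},{"fingers":1,"dx":0,"dy":0,"dz":0,"rx":0,"ry":0,"rz":0}]}}

```text
time: 22.52
position: [522.8, 138.1, 41.6]
orientation: [-3.138, -0.0, 1.281]
ft_force: [-1.3, 0.0, 5.1]
finger_gap: 0.4
finger_force: 2.1
```

{"api": "move_arm", "payload": {"targets": [{"fingers":1,"dx":0,"dy":0,"dz":0.0005,"rx":0,"ry":0,"rz":0},{"fingers":1,"dx":0,"dy":0,"dz":0,"rx":0,"ry":0,"rz":0}]}}

```text
time: 22.78
position: [522.9, 138.1, 41.3]
orientation: [-3.138, -0.0, 1.281]
ft_force: [-1.1, -0.8, 7.0]
finger_gap: 0.0
finger_force: 3.5
```

{"api": "move_arm", "payload": {"targets": [{"fingers":1,"dx":0,"dy":0,"dz":0.0003,"rx":0,"ry":0,"rz":0},{"fingers":1,"dx":-0.003,"dy":0,"dz":0,"rx":0,"ry":0,"rz":0},{"fingers":1,"dx":-0.005,"dy":0,"dz":0,"rx":0,"ry":0,"rz":0},{"fingers":1,"dx":-0.005,"dy":0,"dz":0,"rx":0,"ry":0,"rz":0}]}}

```text
time: 23.28
position: [519.7, 127.4, 41.4]
orientation: [-3.138, -0.005, 1.282]
ft_force: [-1.4, 5.1, 7.1]
finger_gap: -0.1
finger_force: 3.6
```

```bash
python3 -c "
from h import *
edge()"
```

```text
tool case xy -1.0 45.6 F along y,x 4.5 -2.8 z 7.1
[[(27, True), (110, False)], [(28, True), (110, False)], [(27, True), (110, False)], [(27, True), (110, False)]]
```

{"api": "move_arm", "payload": {"targets": [{"fingers":1,"dx":-0.005,"dy":0,"dz":0.0002,"rx":0,"ry":0,"rz":0},{"fingers":1,"dx":-0.005,"dy":0,"dz":0,"rx":0,"ry":0,"rz":0},{"fingers":1,"dx":-0.005,"dy":0,"dz":0,"rx":0,"ry":0,"rz":0},{"fingers":1,"dx":-0.005,"dy":0,"dz":0,"rx":0,"ry":0,"rz":0}]}}

```text
time: 23.82
position: [514.0, 108.2, 41.3]
orientation: [-3.138, -0.005, 1.282]
ft_force: [-1.9, 4.4, 9.2]
finger_gap: -0.1
finger_force: 4.3
```

{"api": "move_arm", "payload": {"targets": [{"fingers":1,"dx":-0.005,"dy":0,"dz":-0.0001,"rx":0,"ry":0,"rz":0},{"fingers":1,"dx":-0.005,"dy":0,"dz":0,"rx":0,"ry":0,"rz":0},{"fingers":1,"dx":-0.005,"dy":0,"dz":0,"rx":0,"ry":0,"rz":0},{"fingers":1,"dx":-0.005,"dy":0,"dz":0,"rx":0,"ry":0,"rz":0}]}}

```text
time: 24.32
position: [508.3, 89.0, 41.4]
orientation: [-3.138, -0.005, 1.282]
ft_force: [-2.2, 5.3, 9.2]
finger_gap: 0.0
finger_force: 4.4
```

```bash
python3 -c "
from h import *
edge()"
```

```text
tool case xy -1.0 5.5 F along y,x 4.4 -3.6 z 9.2
[[(-13, True), (70, False), (112, True)], [(-12, True), (70, False), (72, True), (74, False), (112, True)], [(-13, True), (70, False), (81, True), (83, False), (98, True), (100, False), (112, True)], [(-13, True), (70, False), (112, True)]]
```

Edge 110→70 for 40 mm of travel, so there is no slip.

{"api": "move_arm", "payload": {"targets": [{"fingers":1,"dx":-0.005,"dy":0,"dz":-0.0002,"rx":0,"ry":0,"rz":0},{"fingers":1,"dx":-0.005,"dy":0,"dz":0,"rx":0,"ry":0,"rz":0},{"fingers":1,"dx":-0.005,"dy":0,"dz":0,"rx":0,"ry":0,"rz":0},{"fingers":1,"dx":-0.005,"dy":0,"dz":0,"rx":0,"ry":0,"rz":0}]}}

```text
time: 24.88
position: [502.4, 69.7, 41.4]
orientation: [-3.138, -0.005, 1.282]
ft_force: [-2.8, 4.8, 8.1]
finger_gap: -0.0
finger_force: 4.2
```

{"api": "move_arm", "payload": {"targets": [{"fingers":1,"dx":-0.005,"dy":0,"dz":-0.0001,"rx":0,"ry":0,"rz":0},{"fingers":1,"dx":-0.005,"dy":0,"dz":0,"rx":0,"ry":0,"rz":0},{"fingers":1,"dx":-0.005,"dy":0,"dz":0,"rx":0,"ry":0,"rz":0},{"fingers":1,"dx":-0.005,"dy":0,"dz":0,"rx":0,"ry":0,"rz":0}]}}

```text
time: 25.38
position: [496.7, 50.5, 41.5]
orientation: [-3.138, -0.004, 1.282]
ft_force: [-1.7, 4.7, 8.9]
finger_gap: 0.2
finger_force: 4.3
```

```bash
python3 -c "
from h import *
edge()"
```

```text
tool case xy -1.1 -34.6 F along y,x 4.1 -2.9 z 8.9
[[(-53, True), (30, False)], [(-53, True), (30, False), (51, True), (53, False), (66, True), (68, False)], [(-53, True), (30, False), (74, True), (77, False)], [(-53, True), (30, False)]]
```

{"api": "move_arm", "payload": {"targets": [{"fingers":1,"dx":-0.005,"dy":0,"dz":-0.0001,"rx":0,"ry":0,"rz":0},{"fingers":1,"dx":-0.005,"dy":0,"dz":0,"rx":0,"ry":0,"rz":0},{"fingers":1,"dx":-0.005,"dy":0,"dz":0,"rx":0,"ry":0,"rz":0},{"fingers":1,"dx":-0.004,"dy":0,"dz":0,"rx":0,"ry":0,"rz":0}]}}

```text
time: 25.92
position: [491.2, 32.2, 41.6]
orientation: [-3.138, -0.004, 1.282]
ft_force: [-2.0, 4.9, 8.8]
finger_gap: -0.3
finger_force: 4.4
```

{"api": "move_arm", "payload": {"targets": [{"fingers":1,"dx":-0.0025,"dy":0,"dz":-0.0001,"rx":0,"ry":0,"rz":0},{"fingers":1,"dx":-0.0015,"dy":0,"dz":0,"rx":0,"ry":0,"rz":0}]}}

```text
time: 26.18
position: [490.1, 28.3, 41.6]
orientation: [-3.138, -0.004, 1.282]
ft_force: [-1.8, 4.8, 9.1]
finger_gap: -0.2
finger_force: 4.2
```

{"api": "move_arm", "payload": {"targets": [{"fingers":1,"dx":-0.001,"dy":0,"dz":0,"rx":0,"ry":0,"rz":0},{"fingers":1,"dx":-0.001,"dy":0,"dz":0,"rx":0,"ry":0,"rz":0}]}}

```text
time: 26.42
position: [489.5, 26.5, 41.6]
orientation: [-3.138, -0.004, 1.282]
ft_force: [-2.0, 5.1, 8.4]
finger_gap: -0.1
finger_force: 4.2
```

{"api": "move_arm", "payload": {"targets": [{"fingers":1,"dx":-0.001,"dy":0,"dz":0,"rx":0,"ry":0,"rz":0},{"fingers":1,"dx":-0.001,"dy":0,"dz":0,"rx":0,"ry":0,"rz":0}]}}

```text
time: 26.68
position: [489.0, 24.8, 41.6]
orientation: [-3.138, -0.005, 1.282]
ft_force: [-1.3, 7.3, 8.2]
finger_gap: 0.2
finger_force: 4.2
```

{"api": "move_arm", "payload": {"targets": [{"fingers":1,"dx":-0.001,"dy":0,"dz":0,"rx":0,"ry":0,"rz":0},{"fingers":1,"dx":-0.0005,"dy":0,"dz":0,"rx":0,"ry":0,"rz":0}]}}

```text
time: 26.92
position: [489.1, 23.7, 41.7]
orientation: [-3.139, -0.006, 1.282]
ft_force: [-0.1, 6.0, 7.1]
finger_gap: 0.3
finger_force: 3.8
```

{"api": "move_arm", "payload": {"targets": [{"fingers":1,"dx":0,"dy":0,"dz":-0.005,"rx":0,"ry":0,"rz":0},{"fingers":1,"dx":0,"dy":0,"dz":-0.045,"rx":0,"ry":0,"rz":0},{"fingers":1,"dx":0,"dy":0,"dz":-0.05,"rx":0,"ry":0,"rz":0},{"fingers":1,"dx":0,"dy":0,"dz":-0.02,"rx":0,"ry":0,"rz":0},{"fingers":1,"dx":0,"dy":0,"dz":0,"rx":0,"ry":0,"rz":0},{"fingers":1,"dx":0,"dy":0,"dz":0,"rx":0,"ry":0,"rz":0}]}}

```text
time: 27.68
position: [487.5, 21.4, 159.5]
orientation: [-3.136, 0.001, 1.281]
ft_force: [-0.0, -0.3, -0.0]
finger_gap: 0.1
finger_force: 0.0
```

```bash
python3 -c "
from h import *
im=edge(); cv2.imwrite('pics/w7.png',im[...,::-1])"
```

```text
tool case xy -1.5 -65.2 F along y,x -0.3 0.0 z -0.0
[[(8, False), (61, True), (62, False)], [(8, False)], [(7, False), (74, True), (77, False)], [(7, False)]]
```

View pics/w7.png

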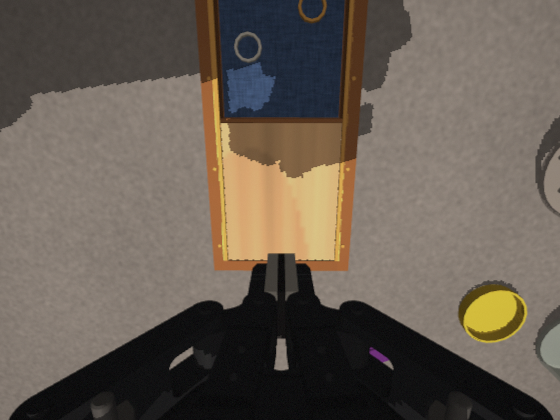

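The dark gap at the -y end (row 262 in the first view) has closed and the divider now shows at row 120. The cover is fully home.

```bash
python3 -c "
from h import *
print(manip.close_job())"
```

```text
the job is handed in; nothing more can be done
None
```

The brooch lies flat in its well, the cover is back at its end stop, no other piece was touched, and I handed the job in after about 28 s; no verdict came back.

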